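Nest the milk pans with their handles fanned and close the stack with its lid

ROBOT

A 6-joint arm with a two-finger parallel gripper is mounted at the origin on a cart in front of the work surface, level with it; the furniture and walls round the work are solid. World frame = base frame: x ahead of the robot, y to its left, z up, the work surface at z = 0. Lengths are in mm, angles in rad, forces in N, time in s.
With the tool pointing down it reaches from about 275 to 1000 mm from the base axis. Payload 8.4 kg.
Tool frame: the origin (TCP) lies at the very end of the fingers, on their centre line; the grasp point (between the pads) lies 19 mm behind it; z points along the fingers, y is the line along which they close (so a half turn about z gives the same grasp; the last joint's range is limited). The gripper opens to 85 mm and grips with 20 to 120 N. Pads are 22 mm wide; open, the fingers measure 114 mm over their backs; the gripper's body (76 mm by 85 mm) begins 54 mm behind the grasp point. The pads swing forward as they close: fully open they stand 13 mm farther back than shut.
Start: joints at [1.283, 0.353, 1.633, -0, 1.155, -0.002], TCP at [176.202, 599.651, 231.281] pointing down, gripper open.
Joint ranges: [-2.63, 2.63], [-0.92, 2.1], [0.06, 2.66], [-1.3, 4.44], [0, 2.69], [-3.02, 3.02]. Speed limits (rad/s): [2.22, 2.22, 2.79, 3.14, 3.14, 3.14].

INTERFACE

Orientations are given as [roll, pitch, yaw] about the fixed x, y, z axes, in that order (R = Rz(yaw) Ry(pitch) Rx(roll)).
In Python, from rig import r, vision gives the robot as it stands. The module is installed in compiled form; this text tells all that it offers.
- The arm moves only by the tool play_rows, never from a script. Its argument "steps" is a list of rows, each an object with "delta_pos": the shift along the tool's x, y, z in cm, a list of three; "yaw": the turn about the tool's z in rad; "jaw": the opening in per cent of the stroke, from 0 (shut) to 100 (fully open). A call has exactly 8 rows; each row is the pose to reach, as a shift and turn from the pose commanded when the call began, along the tool's axes at that moment; what a row does not reach only later rows make up. A row lasts 1/10 s, in which the tool goes at most 50 mm and 8.59 degrees, less where a joint would pass 70% of its speed; a pose out of reach is approached as far as the arm can. A call with a gripper value outside its range is refused whole. The fingers move at their own pace and stop on an object; "grip_force" is the grip in N (left out, the last holds). Time passes only in rows, so rows that repeat a pose let the fingers close, or fill a call up. It gives the time, the measured TCP pose, the force, the opening and the grip force at its end, in the units of the state.
- r.sense(): the state, without advancing time (a new reading comes with each control period).
- vision.grab_frame(name): name is "scene" or "top" or "wrist"; returns (picture, depth): 400x640x3 uint8, red, green, blue; 400x640 float32, mm along the optical axis (not along the pixel's ray), 0 where there is no reading.
- vision.calibration(name): a dict with "mtx" (3x3 intrinsics, pixels), "k1" (the pictures are not rectified: a ray, as slopes to the right and down, at radius r is drawn at 1 + k1 r^2 times it, then the intrinsics apply), "extrinsics" (4x4, takes a point from camera to world coordinates). Camera axes: x right, y down, z forward; pixel columns grow to the right and rows downward; lengths in mm; the calibration is good to about 2 mm. A picture is of the moment at which its call begins: read the wrist's pose just before it. calibration takes no time and is no camera call; for the wrist camera it gives the pose at the moment of the call.
- r.sign_off(): hands the job in; it is judged then, once.
Trained networks look in the newest picture that a camera, given by its name, has taken for a name from the list of things; names that differ only in an ending like _2 or _b are one class to them, and where a whole thing is asked for, a point or a joint stands for the part that bears it (a point fixed in the world has none). Each returns a list of dicts, best first, with "conf" (0 to 1); they miss things now and then, are a little off and sometimes report something else, mostly with a low value. They report only what shows in the picture. A call takes as long as a camera call.
- vision.cut_out(camera, thing): "region" (400x640 bool, what is visible of it) and "uv" ([column, row] in pixels, amid what is visible of it).
- vision.landmark_of(camera, thing): "uv" ([column, row] in pixels: a listed point, or the origin of a listed thing).
The state is a dict: "clock": time; "qpos": joint angles; "qvel": joint speeds; "joint_efforts": joint torques, N m; "eef_pos": TCP position; "tcp_rot": TCP orientation; "contact_force": force on the tool from outside, world axes, zero at the start; "wrist_torque": the same for the moment, N m; "opening": opening from 0.0 (shut) to 1.0 (fully open); "grasp_force": force on a finger pad.
Only numpy, scipy, OpenCV 4.12 (cv2) and the standard library are available. Lean on these libraries where they do the work, as an engineer would, in place of code of your own. Each camera call takes 0.05 s, during which the arm holds its last target. There are 200 camera calls.

TASK

Put the three milk pans together for storage: take the lid off the large pan and stand it on the free worktop, nest the medium pan in the large one and the small pan in the medium one, each standing flat on the floor of the pan below, and then put the lid on the small pan so that it sits level in its mouth. Fan the handles out like a hand of cards or wider, with at least a hand's width (80 mm) between the ends of any two, so that no handle rides on the one below. Set things down rather than dropping them, and leave the other things on the worktop where they are.

Things in the scene. Friction and masses are not known exactly. Their poses are not given: they have to be found in the camera images.
- large_pan_centre (a point): The large pan (the pot the others go into, starts with the lid on it): round, straight-sided, open aluminium milk pan, 140 mm across outside and 56 mm tall, wall and floor 3 mm thick (inside 134 mm across), with one long black handle. This point lies on the pan's axis, half-way up (28 mm above its underside). z is up along the axis, +x points to the handle.
- large_pan_grip (a point): Grasp point in the middle of the black handle of the large pan, 120 mm from the pan's axis along +x and 57 mm above its underside; same axes as the pan. The handle is 20 mm wide and 20 mm tall with flat sides, runs from 92 to 175 mm from the axis and rises outward by 10 degrees; a neck 16 mm wide and 4 mm thick, 2 to 6 mm below the rim, joins it to the pan.
- large_pan_end (a point): Outer end of the handle of the large pan, 175 mm from the pan's axis, 66 mm above its underside; same axes.
- medium_pan_centre (a point): The medium pan (the middle one): round, straight-sided, open aluminium milk pan, 120 mm across outside and 63 mm tall, wall and floor 3 mm thick (inside 114 mm across), with one long black handle. This point lies on the pan's axis, half-way up (31.5 mm above its underside). z is up along the axis, +x points to the handle.
- medium_pan_grip (a point): Grasp point in the middle of the black handle of the medium pan, 110 mm from the pan's axis along +x and 64 mm above its underside; same axes as the pan. The handle is 20 mm wide and 20 mm tall with flat sides, runs from 82 to 165 mm from the axis and rises outward by 10 degrees; a neck 16 mm wide and 4 mm thick, 2 to 6 mm below the rim, joins it to the pan.
- medium_pan_end (a point): Outer end of the handle of the medium pan, 165 mm from the pan's axis, 73 mm above its underside; same axes.
- small_pan_centre (a point): The small pan (the smallest in width, but the deepest): round, straight-sided, open aluminium milk pan, 100 mm across outside and 70 mm tall, wall and floor 3 mm thick (inside 94 mm across), with one long black handle. This point lies on the pan's axis, half-way up (35 mm above its underside). z is up along the axis, +x points to the handle.
- small_pan_grip (a point): Grasp point in the middle of the black handle of the small pan, 100 mm from the pan's axis along +x and 71 mm above its underside; same axes as the pan. The handle is 20 mm wide and 20 mm tall with flat sides, runs from 72 to 155 mm from the axis and rises outward by 10 degrees; a neck 16 mm wide and 4 mm thick, 2 to 6 mm below the rim, joins it to the pan.
- small_pan_end (a point): Outer end of the handle of the small pan, 155 mm from the pan's axis, 80 mm above its underside; same axes.
- lid_centre (a point): Round steel lid for all three pans, 148 mm across, 21 mm thick, underside stepped: from the bottom 6 mm of 86 mm diameter (bevelled below), 6 mm of 106, 6 mm of 126, 3 mm of 148. The step that suits a pan drops 6 mm into its mouth with 4 mm play all round; the next larger rests on the rim. Point on its axis, 10.5 mm above its underside; z up. Starts on the large pan.
- lid_knob (a point): Centre of the lid's black round knob, 28 mm diameter, 30 mm tall, on the lid's axis 36 mm above the lid's underside (15 mm below the knob's top). Set on the worktop, the lid stands on its lowest step; the worktop in front of the large pan (toward the robot) has room for it.
- saucer: Blue plastic saucer, 160 mm across, 28 mm tall, at the back left; a bystander. Origin under its centre.
- spoon_rest: Ceramic spoon rest, 148 x 69 x 36 mm, lying behind the large pan; a bystander. Origin under its centre.
- food_tin: Food tin, 101 mm across, 118 mm tall, at the back right; a bystander. Origin under its centre.

How it is judged (in metres and radians):
On the way, in this order (a step that is already met when the one before it is completed fails the run):
1. the lid is off the large pan (horizontal distance between lid_centre and large_pan_centre above 0.1 m), for 0.2 s.
2. the medium pan stands in the large one and the small pan in the medium one, the lid standing on the worktop beside them (z of medium_pan_centre in the frame of large_pan_centre between 0.0025 and 0.009 m and horizontal distance between medium_pan_centre and large_pan_centre below 0.01 m and angle between each of medium_pan_centre, small_pan_centre's own z axis and vertical below 0.03 rad and z of small_pan_centre in the frame of medium_pan_centre between 0.0025 and 0.009 m and horizontal distance between small_pan_centre and medium_pan_centre below 0.01 m and horizontal distance between lid_centre and small_pan_centre above 0.1 m and height (world z) of lid_centre below 0.04 m), for 0.2 s.
At the end, for the whole second after the job is handed in: Large pan flat on the worktop; medium stands in large, small in medium: within 2.5 mm of fully home, axes within 10 mm, tilt under 0.03 rad; handle ends over 80 mm apart, each from each; lid in the small pan's mouth within 2.5 mm of home, 6 mm of its axis, tilt under 0.04 rad; all at rest (z of medium_pan_centre in the frame of large_pan_centre between 0.0025 and 0.009 m and horizontal distance between medium_pan_centre and large_pan_centre below 0.01 m and angle between each of medium_pan_centre, small_pan_centre, large_pan_centre's own z axis and vertical below 0.03 rad and z of small_pan_centre in the frame of medium_pan_centre between 0.0025 and 0.009 m and horizontal distance between small_pan_centre and medium_pan_centre below 0.01 m and horizontal distance between small_pan_end and medium_pan_end above 0.08 m and horizontal distance between each of small_pan_end, medium_pan_end and large_pan_end above 0.08 m and z of lid_centre in the frame of small_pan_centre between 0.0355 and 0.042 m and horizontal distance between lid_centre and small_pan_centre below 0.006 m and angle between lid_centre's own z axis and vertical below 0.04 rad and height (world z) of large_pan_centre between 0.024 and 0.031 m and linear speed of each of large_pan, medium_pan, small_pan, lid below 0.02 m/s); the robot touches nothing.
It fails at once if a pan or the lid is dropped (moves untouched faster than 0.75 m/s) ((linear speed of large_pan above 0.75 m/s and contact force between each of the arm, the fingers and large_pan below 0.05 N) or (linear speed of medium_pan above 0.75 m/s and contact force between each of the arm, the fingers and medium_pan below 0.05 N) or (linear speed of small_pan above 0.75 m/s and contact force between each of the arm, the fingers and small_pan below 0.05 N) or (linear speed of lid above 0.75 m/s and contact force between each of the arm, the fingers and lid below 0.05 N)).
It fails at once if the saucer, food tin or spoon rest is moved by more than 30 mm (distance of any of saucer, food_tin, spoon_rest from where it was at the start of the episode above 0.03 m).
It also fails if it takes over 72 s, if anything falls off the work surface, if the arm or the gripper's body presses on something with over 40 N, if the wrist force passes 120 N, or if a joint passes its speed limit or range.

## Working session

There is one attempt and no reset: what is moved stays moved. The work goes in short steps, Python scripts to look and compute and a tool call to move; the robot and the scene stay as the last step left them, time stands still between calls to the robot, and variables do not carry over. Pictures are saved under pics/ and viewed, at most 10 in all, crops included, and the job is handed in when it is done.

Besides the shell and the picture viewer there is one more tool, called after "Call:" as a command line: name --argument value ..., lists and objects as JSON in quotes. play_rows: Moves the arm, as the interface text tells. Its arguments: {"type":"object","properties":{"steps":{"type":"array"},"grip_force":{"type":"number"}},"required":["steps"]}

```bash
mkdir -p pics
cat > h.py <<'E'
from rig import r, vision
import numpy as np, cv2
from scipy.spatial.transform import Rotation as R
np.set_printoptions(precision=1,suppress=True)
def ray(cam,uv,c=None):
    c=c or vision.calibration(cam); K=np.array(c["mtx"]);k1=c["k1"]
    d=np.array([(uv[0]-K[0,2])/K[0,0],(uv[1]-K[1,2])/K[1,1]]);u=d.copy()
    for _ in range(20): u=d/(1+k1*(u@u))
    E=np.array(c["extrinsics"]); return E[:3,3],E[:3,:3]@np.array([u[0],u[1],1.])
def atz(cam,uv,z,c=None):
    o,d=ray(cam,uv,c); return o+d*(z-o[2])/d[2]
def cloud(cam,depth,mask,c=None):
    v,u=np.nonzero(mask&(depth>0)); c=c or vision.calibration(cam)
    K=np.array(c["mtx"]);x=np.stack([(u-K[0,2])/K[0,0],(v-K[1,2])/K[1,1]]);w=x.copy()
    for _ in range(10): w=x/(1+c["k1"]*(w**2).sum(0))
    E=np.array(c["extrinsics"]);z=depth[v,u]
    return (E[:3,:3]@np.stack([w[0]*z,w[1]*z,z])).T+E[:3,3]
def save(n,p): cv2.imwrite(f"pics/{n}.png",cv2.cvtColor(p,cv2.COLOR_RGB2BGR))
H={"large_pan":56,"medium_pan":63,"small_pan":70}
E
python3 - <<'E'
from h import *
for c in("scene","top"):
    p,d=vision.grab_frame(c); save(c,p); cal=vision.calibration(c); print(c,np.array(cal["extrinsics"])[:3],cal["mtx"],cal["k1"])
    for n,h in H.items():
        for s,z in(("_centre",h/2),("_grip",h+1),("_end",h+10)):
            for q in vision.landmark_of(c,n+s)[:2]: print(n+s,q["conf"],q["uv"],atz(c,q["uv"],z,cal))
    for n,z in (("lid_knob",36+50),("saucer",0),("spoon_rest",0),("food_tin",0)):
        for q in vision.landmark_of(c,n)[:1]: print(n,q["conf"],q["uv"],atz(c,q["uv"],z,cal))
s=r.sense();print(s)
E
```

```text
scene [[   0.9   -0.3    0.4   65.1]
 [  -0.5   -0.5    0.7 -794. ]
 [  -0.    -0.8   -0.6  808.6]] [[381.5   0.  323.7]
 [  0.  381.5 204.7]
 [  0.    0.    1. ]] -0.07364670034169608
large_pan_grip 0.66 [392.7, 219.4] [742.5 -41.9  57. ]
large_pan_grip 0.65 [361.3, 222.2] [646.   -2.2  57. ]
large_pan_end 0.71 [377.2, 228.6] [663.2 -64.   66. ]
medium_pan_centre 0.9 [360.9, 270.8] [ 536.6 -163.    31.5]
medium_pan_grip 0.71 [336.1, 288.3] [ 425.3 -209.8   64. ]
medium_pan_end 0.61 [320.5, 295.7] [ 374.2 -218.4   73. ]
medium_pan_end 0.35 [336.1, 288.5] [ 420.6 -217.4   73. ]
small_pan_centre 0.87 [288.4, 182.3] [563.1 374.2  35. ]
small_pan_centre 0.71 [364.3, 220.1] [678.1  25.4  35. ]
small_pan_grip 0.62 [259.0, 180.6] [450.5 387.5  71. ]
small_pan_grip 0.15 [334.2, 203.0] [616.3 118.3  71. ]
small_pan_end 0.98 [246.6, 182.5] [401.4 384.1  80. ]
lid_knob 0.66 [335.0, 201.9] [610.8 103.9  86. ]
saucer 0.64 [426.6, 247.0] [ 796.5 -156.3    0. ]
spoon_rest 0.93 [393.1, 223.2] [781.5  -2.9   0. ]
food_tin 0.58 [427.1, 250.0] [ 788. -168.   -0.]
top [[   0.    -1.     0.2  406.4]
 [  
[... 717 characters left out ...]
ll_pan_end 0.91 [196.5, 261.0] [399.8 407.3  80. ]
small_pan_end 0.61 [266.6, 139.0] [731.5 234.3  80. ]
lid_knob 0.79 [310.2, 185.3] [601.5 113.   86. ]
saucer 0.64 [268.6, 138.6] [758.5 239.4   0. ]
spoon_rest 0.86 [353.4, 131.2] [783.1 -12.4   0. ]
food_tin 0.63 [402.9, 127.3] [ 796.3 -160.     0. ]
{'clock': 1.4, 'qpos': array([ 1.3,  0.4,  1.6, -0. ,  1.2, -0. ]), 'qvel': array([ 0.,  0.,  0., -0.,  0.,  0.]), 'joint_efforts': array([ -0. , -60.5, -34.2,  -0. ,   0. ,   0. ]), 'eef_pos': array([176.2, 599.6, 231.3]), 'tcp_rot': array([-3.1,  0. ,  2.9]), 'contact_force': array([ 0.7, -0.1,  0.2]), 'wrist_torque': array([ 0., -0.,  0.]), 'grasp_force': 0.0, 'opening': 1.0007393705097387}
```

View pics/top.png

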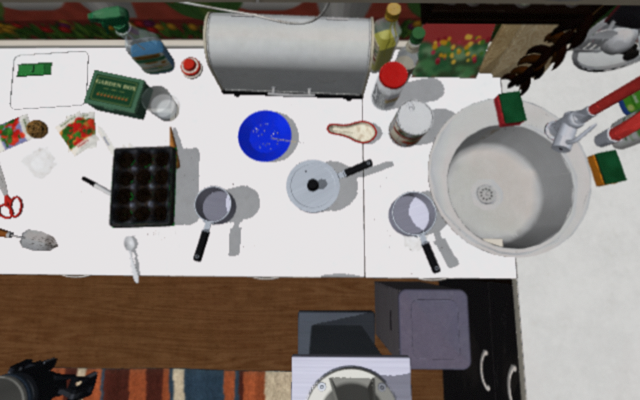

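Run:
```python
from h import *
print(r.sense()["tcp_rot"].round(4).tolist(), r.sense()["clock"])
p,d=vision.grab_frame("top");cal=vision.calibration("top")
for n,h in list(H.items())+[("lid_centre",70)]:
    for q in vision.cut_out("top",n if n!="lid_centre" else n)[:1]:
        P=cloud("top",d,q["region"],cal); print(n,q["conf"],q["uv"],len(P),P.min(0),P.max(0))
        lo,hi=(h-6,h+4) if n!="lid_centre" else (55,72)
        T=P[(P[:,2]>lo)&(P[:,2]<hi)][:,:2].astype(np.float32)
        if len(T)>5: print(len(T),cv2.minEnclosingCircle(T))
```

```text
[-3.1416, 0.0, 2.8558] 1.4Traceback (most recent call last):
  File "<stdin>", line 5, in <module>
ValueError: it knows: food_tin, large_pan_centre, large_pan_end, large_pan_grip, lid_centre, lid_knob, medium_pan_centre, medium_pan_end, medium_pan_grip, saucer, small_pan_centre, small_pan_end, small_pan_grip,
```

The top view shows the lidded large pan at (315,186) with its handle towards the upper right. The small pan is at (215,205) with its handle end at (200,258), and the medium pan is at (411,214) with its handle end at (434,268). The worktop's front edge is at row 275, and the space in front of the large pan is free.

```bash
cat >> h.py <<'E'
def fitc(P,rad,lo,hi,guess):
    "rim circle of known outer radius from points of rim height"
    from scipy.optimize import least_squares
    T=P[(P[:,2]>lo)&(P[:,2]<hi)]; T=T[np.abs(np.hypot(*(T[:,:2]-guess).T)-rad)<12]
    f=least_squares(lambda c:np.hypot(*(T[:,:2]-c).T)-rad,guess,loss="soft_l1",f_scale=1.5)
    return f.x,len(T),np.abs(f.fun).mean(),T[:,2].mean()
def handle(P,c,r0,r1,zlo):
    d=P[:,:2]-c;rr=np.hypot(*d.T);m=(rr>r0)&(rr<r1)&(P[:,2]>zlo);D=d[m]
    u=D.mean(0);return np.arctan2(u[1],u[0]),m.sum(),P[m,2].mean()
E
python3 - <<'E'
from h import *
p,d=vision.grab_frame("top");cal=vision.calibration("top")
A=cloud("top",d,np.ones_like(d,bool),cal)
print("edge x at y=110:",[(A[(abs(A[:,1]-y)<8)&(abs(A[:,2])<8)][:,0].min()) for y in(110,200,0)])
near=A[(abs(A[:,0]-480)<60)&(abs(A[:,1]-110)<60)];print("table z",np.median(near[:,2]))
for n,rad,h,g in(("large",70,56,(603,112)),("medium",58.5,63,(541,-166)),("small",48.5,70,(554,375))):
    if n=="large": c,*o=fitc(A,74,60,76,np.array(g)); 
    else: c,*o=fitc(A,rad,h-5,h+5,np.array(g))
    print(n,c,o,handle(A,c,rad+27,rad+95,45))
k=A[(A[:,2]>85)&(np.hypot(A[:,0]-603,A[:,1]-112)<25)];print("knob",k.mean(0),k.max(0),len(k))
E
```

```text
edge x at y=110: [np.float64(42.06054397224227), np.float64(359.85244510948655), np.float64(122.47797755737224)]
table z -0.6165757526055131
large [603.7 112.6] [123, np.float64(5.586802321309118), np.float64(61.085927970323674)] (np.float64(-0.5026953085087416), np.int64(408), np.float64(352.66353620264255))
medium [ 533.7 -167.5] [205, np.float64(1.0503589561643947), np.float64(61.96578357395316)] (np.float64(-2.839832450768115), np.int64(231), np.float64(72.70926030615357))
small [552.7 376.7] [192, np.float64(1.5915344509357616), np.float64(68.98595756349297)] (np.float64(2.038988321246709), np.int64(568), np.float64(65.23571879467612))
knob [608.3 107.3  87.9] [621.5 119.   91.9] 76
```

Call:
play_rows --steps '[{"delta_pos": [-55,-34.9,-2],"yaw": 1.2,"jaw": 100},{"delta_pos": [-55,-34.9,-2],"yaw": 1.2,"jaw": 100},{"delta_pos": [-55,-34.9,-2],"yaw": 1.2,"jaw": 100},{"delta_pos": [-55,-34.9,-2],"yaw": 1.2,"jaw": 100},{"delta_pos": [-55,-34.9,-2],"yaw": 1.2,"jaw": 100},{"delta_pos": [-55,-34.9,-2],"yaw": 1.2,"jaw": 100},{"delta_pos": [-55,-34.9,-2],"yaw": 1.2,"jaw": 100},{"delta_pos": [-55,-34.9,-2],"yaw": 1.2,"jaw": 100}]'

```text
clock: 2.3
eef_pos: [440.8, 297.3, 243.9]
tcp_rot: [3.141, -0.0, 1.65]
contact_force: [0.4, 0.2, 0.4]
opening: 1.0
grasp_force: 0.0
```

```bash
cat >> h.py <<'E'
def go(x,y,z,yaw=None):
    "print shift (cm) and turn, in tool axes, from the measured pose"
    s=r.sense();M=R.from_euler("xyz",s["tcp_rot"]);d=M.inv().apply(np.array([x,y,z])-s["eef_pos"])/10
    t=0 if yaw is None else -((yaw-s["tcp_rot"][2]+np.pi)%(2*np.pi)-np.pi)
    print("at",s["eef_pos"],s["tcp_rot"].round(3),"t",round(s["clock"],2),"-> delta",d.round(2),"yaw",round(float(t),3), "q",s["qpos"].round(2))
E
python3 -c "
from h import *
go(605,110,245,1.65)"
```

```text
at [440.8 297.3 243.9] [ 3.1 -0.   1.6] t 2.3 -> delta [-20.   14.9  -0.1] yaw -0.0 q [0.6 0.2 1.8 0.  1.1 0.5]
```

Call:
play_rows --steps '[{"delta_pos": [-20,14.9,0],"yaw": 0,"jaw": 100},{"delta_pos": [-20,14.9,0],"yaw": 0,"jaw": 100},{"delta_pos": [-20,14.9,0],"yaw": 0,"jaw": 100},{"delta_pos": [-20,14.9,0],"yaw": 0,"jaw": 100},{"delta_pos": [-20,14.9,0],"yaw": 0,"jaw": 100},{"delta_pos": [-20,14.9,0],"yaw": 0,"jaw": 100},{"delta_pos": [-20,14.9,0],"yaw": 0,"jaw": 100},{"delta_pos": [-20,14.9,0],"yaw": 0,"jaw": 100}]'

```text
clock: 3.1
eef_pos: [604.5, 112.8, 243.4]
tcp_rot: [-3.141, -0.0, 1.656]
contact_force: [0.4, -0.1, -0.1]
opening: 0.998
grasp_force: 0.0
```

Run:
```python
from h import *
cal=vision.calibration("wrist");s=r.sense()
p,d=vision.grab_frame("wrist");save("w1",p)
print(np.array(cal["extrinsics"])[:3])
A=cloud("wrist",d,np.ones_like(d,bool),cal)
k=A[(A[:,2]>80)&(A[:,2]<95)&(np.hypot(A[:,0]-603,A[:,1]-112)<40)]
print("knob",cv2.minEnclosingCircle(k[:,:2].astype(np.float32)),k[:,2].mean())
L=A[(A[:,2]>54)&(A[:,2]<64)&(np.hypot(A[:,0]-603,A[:,1]-112)<85)]
print("plate",cv2.minEnclosingCircle(L[:,:2].astype(np.float32)),L[:,2].mean(),len(L))
for q in vision.landmark_of("wrist","lid_knob")[:2]: print(q,atz("wrist",q["uv"],74,cal))
for q in vision.landmark_of("wrist","large_pan_end")[:2]: print(q,atz("wrist",q["uv"],66,cal))
go(605,110,245)
```

```text
[[  1.    0.1   0.  598.2]
 [  0.1  -1.   -0.3 184.6]
 [ -0.    0.3  -1.  384.4]]
knob ((607.0750732421875, 108.18620300292969), 14.047974586486816) 86.45095080630053
plate ((607.3363037109375, 107.4894027709961), 74.04492950439453) 56.41268868326053 13803
{'uv': [317.4, 184.9], 'conf': 0.77} [607.7 109.7  74. ]
{'uv': [246.2, 363.5], 'conf': 0.23} [ 540.1 -124.3   74. ]
at [604.5 113.4 243.7] [-3.1 -0.   1.7] t 3.25 -> delta [-0.3  0.  -0.1] yaw 0.0 q [0.2 0.3 1.6 0.  1.2 0.1]
```

View pics/w1.png

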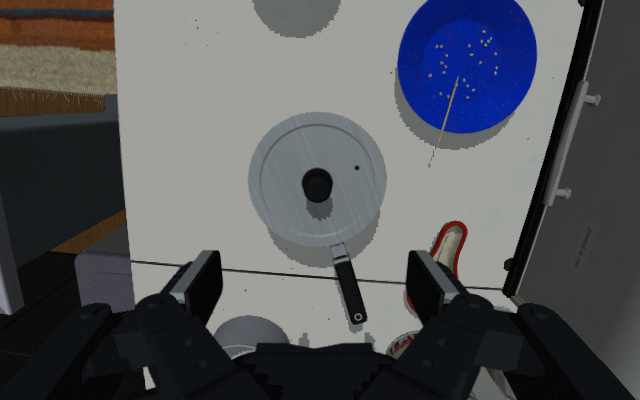

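The wrist view shows the lid at (317,180) with the knob at (317,185). The pan handle runs down to (357,316), and the worktop to the left of the pan, towards the robot, is free.

Call:
play_rows --steps '[{"delta_pos": [-0.55,0.2,4.5],"yaw": 0,"jaw": 65},{"delta_pos": [-0.55,0.2,9],"yaw": 0,"jaw": 65},{"delta_pos": [-0.55,0.2,13],"yaw": 0,"jaw": 65},{"delta_pos": [-0.55,0.2,16],"yaw": 0,"jaw": 65},{"delta_pos": [-0.55,0.2,17.6],"yaw": 0,"jaw": 65},{"delta_pos": [-0.55,0.2,18.1],"yaw": 0,"jaw": 65},{"delta_pos": [-0.55,0.2,18.1],"yaw": 0,"jaw": 10},{"delta_pos": [-0.55,0.2,18.1],"yaw": 0,"jaw": 10}]' --grip_force 60

```text
clock: 4.05
eef_pos: [608.7, 107.4, 64.2]
tcp_rot: [3.139, -0.0, 1.656]
contact_force: [2.0, -0.3, 8.9]
opening: 0.318
grasp_force: 14.8
```

```bash
python3 -c "
from h import *
go(607,108,63); go(447,110,140); s=r.sense(); print(s['contact_force'],s['opening'],s['grasp_force'])"
```

```text
at [608.7 107.4  64.2] [ 3.1 -0.   1.7] t 4.05 -> delta [ 0.1 -0.2  0.1] yaw 0.0 q [0.2 0.5 1.8 0.  0.8 0.1]
at [608.7 107.4  64.2] [ 3.1 -0.   1.7] t 4.05 -> delta [  1.6 -16.1  -7.6] yaw 0.0 q [0.2 0.5 1.8 0.  0.8 0.1]
[ 2.  -0.3  8.9] 0.31791083283533084 14.787041991949081
```

Call:
play_rows --steps '[{"delta_pos": [0,0,0],"yaw": 0,"jaw": 5},{"delta_pos": [0,0,-0.5],"yaw": 0,"jaw": 5},{"delta_pos": [0,0,-3],"yaw": 0,"jaw": 5},{"delta_pos": [0,0,-5],"yaw": 0,"jaw": 5},{"delta_pos": [0.4,-4,-5],"yaw": 0,"jaw": 5},{"delta_pos": [0.8,-8,-5],"yaw": 0,"jaw": 5},{"delta_pos": [1.2,-12,-4.5],"yaw": 0,"jaw": 5},{"delta_pos": [1.6,-16.1,-3],"yaw": 0,"jaw": 5}]' --grip_force 80

```text
clock: 4.85
eef_pos: [445.7, 109.4, 94.1]
tcp_rot: [3.138, -0.001, 1.655]
contact_force: [-0.4, 0.6, -1.3]
opening: 0.301
grasp_force: 79.2
```

```bash
python3 -c "
from h import *
go(447,110,25.5); s=r.sense(); print(s['contact_force'],s['opening'],s['grasp_force'],s['wrist_torque'])"
```

```text
at [445.7 109.4  94.1] [ 3.1 -0.   1.7] t 4.85 -> delta [0.  0.1 6.9] yaw 0.0 q [ 0.2  0.3  2.1 -0.   0.8  0.1]
[-0.4  0.6 -1.3] 0.3006212957432068 79.22843813896179 [0. 0. 0.]
```

Call:
play_rows --steps '[{"delta_pos": [0,0,2.5],"yaw": 0,"jaw": 5},{"delta_pos": [0,0,4.5],"yaw": 0,"jaw": 5},{"delta_pos": [0,0,5.8],"yaw": 0,"jaw": 5},{"delta_pos": [0,0,6.3],"yaw": 0,"jaw": 5},{"delta_pos": [0,0,6.5],"yaw": 0,"jaw": 5},{"delta_pos": [0,0,6.65],"yaw": 0,"jaw": 5},{"delta_pos": [0,0,6.75],"yaw": 0,"jaw": 5},{"delta_pos": [0,0,6.75],"yaw": 0,"jaw": 5}]'

```text
clock: 5.65
eef_pos: [446.4, 109.4, 26.4]
tcp_rot: [3.141, -0.0, 1.656]
contact_force: [-2.6, -1.1, 12.2]
opening: 0.301
grasp_force: 80.9
```

Call:
play_rows --steps '[{"delta_pos": [0,0,0],"yaw": 0,"jaw": 65},{"delta_pos": [0,0,0],"yaw": 0,"jaw": 65},{"delta_pos": [0,0,-4],"yaw": 0,"jaw": 65},{"delta_pos": [0,0,-9],"yaw": 0,"jaw": 65},{"delta_pos": [-4,-0.5,-13],"yaw": 0.15,"jaw": 65},{"delta_pos": [-8,-1,-16],"yaw": 0.3,"jaw": 65},{"delta_pos": [-12,-1.5,-19],"yaw": 0.45,"jaw": 65},{"delta_pos": [-16,-2,-21.5],"yaw": 0.6,"jaw": 65}]'

```text
clock: 6.45
eef_pos: [439.6, -49.2, 239.7]
tcp_rot: [3.14, -0.001, 1.05]
contact_force: [1.4, 0.1, -0.5]
opening: 0.65
grasp_force: 0.0
```

```bash
python3 -c "
from h import *
go(436,-197,245,0.3)"
```

```text
at [439.6 -49.2 239.7] [ 3.1 -0.   1.1] t 6.45 -> delta [-13.    7.   -0.5] yaw 0.75 q [-0.1  0.1  2.   0.   1.1  0.4]
```

Call:
play_rows --steps '[{"delta_pos": [-13,7,-0.5],"yaw": 0.75,"jaw": 65},{"delta_pos": [-13,7,-0.5],"yaw": 0.75,"jaw": 65},{"delta_pos": [-13,7,-0.5],"yaw": 0.75,"jaw": 65},{"delta_pos": [-13,7,-0.5],"yaw": 0.75,"jaw": 65},{"delta_pos": [-13,7,-0.5],"yaw": 0.75,"jaw": 65},{"delta_pos": [-13,7,-0.5],"yaw": 0.75,"jaw": 65},{"delta_pos": [-13,7,-0.5],"yaw": 0.75,"jaw": 65},{"delta_pos": [-13,7,-0.5],"yaw": 0.75,"jaw": 65}]'

```text
clock: 7.25
eef_pos: [436.6, -195.2, 242.7]
tcp_rot: [3.141, -0.0, 0.31]
contact_force: [0.1, -0.4, 0.2]
opening: 0.653
grasp_force: 0.0
```

```bash
cat >> h.py <<'E'
def pan(A,g,rout,h,z0=0,tol=7):
    "axis from the bright rim ring, then handle direction"
    c=np.array(g,float)
    for _ in range(2): c,*o=fitc(A,rout-1.5,z0+h-tol,z0+h+3,c)
    r0=rout+26;d=A[:,:2]-c;rr=np.hypot(*d.T);m=(rr>r0)&(rr<r0+75)&(A[:,2]>z0+h-8)&(A[:,2]<z0+h+32)
    D=d[m]; a=np.arctan2(*D.mean(0)[::-1]) if m.any() else np.nan
    return c,o,a,m.sum(),D.mean(0) if m.any() else 0
E
python3 - <<'E'
from h import *
cal=vision.calibration("wrist")
p,d=vision.grab_frame("wrist");save("w2",p);np.save("w2.npy",d)
A=cloud("wrist",d,np.ones_like(d,bool),cal)
print("med",pan(A,(535,-167),60,63));print("large",pan(A,(607,108),70,56))
for n,z in(("medium_pan_grip",64),("medium_pan_end",73),("medium_pan_centre",31.5),("large_pan_end",66),("large_pan_grip",57)):
    for q in vision.landmark_of("wrist",n)[:1]: print(n,q,atz("wrist",q["uv"],z,cal))
go(436,-197,245,0.3)
E
```

```text
med (array([ 532. , -167.4]), [1917, np.float64(1.5687546023418486), np.float64(60.547211696553575)], np.float64(-2.8284145534190968), np.int64(1378), array([-116.9,  -37.8]))
large (array([607., 108.]), [0, np.float64(nan), np.float64(nan)], np.float64(3.1389459546202167), np.int64(342), array([-160.7,    0.4]))
medium_pan_grip {'uv': [321.6, 187.0], 'conf': 0.59} [ 429.7 -204.6   64. ]
medium_pan_end {'uv': [318.7, 237.9], 'conf': 0.67} [ 377.7 -218.3   73. ]
medium_pan_centre {'uv': [318.4, 76.1], 'conf': 0.71} [ 535.8 -167.1   31.5]
large_pan_end {'uv': [316.9, 188.8], 'conf': 0.26} [ 426.8 -200.4   66. ]
at [ 436.6 -195.3  242.6] [ 3.1 -0.   0.3] t 7.55 -> delta [-0.1  0.1 -0.2] yaw 0.007 q [-0.4  0.1  1.9 -0.   1.1  0.8]h.py:25: RuntimeWarning: Mean of empty slice.
  return f.x,len(T),np.abs(f.fun).mean(),T[:,2].mean()
  ret = ret.dtype.type(ret / rcount)
```

View pics/w2.png

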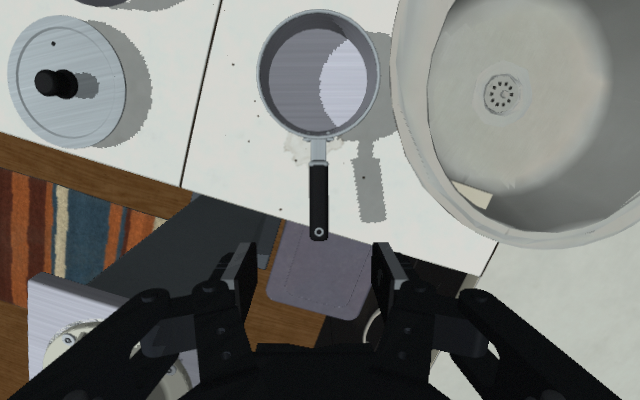

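The medium pan's rim is centred at (319,75), and its handle points straight down to an end at (319,235), in line with the tool. The lid stands on the worktop at (66,82).

Call:
play_rows --steps '[{"delta_pos": [-1.06,0.3,4.5],"yaw": 0,"jaw": 60},{"delta_pos": [-1.06,0.3,9],"yaw": 0,"jaw": 60},{"delta_pos": [-1.06,0.3,13.5],"yaw": 0,"jaw": 60},{"delta_pos": [-1.06,0.3,17.5],"yaw": 0,"jaw": 60},{"delta_pos": [-1.06,0.3,19.4],"yaw": 0,"jaw": 60},{"delta_pos": [-1.06,0.3,19.9],"yaw": 0,"jaw": 60},{"delta_pos": [-1.06,0.3,19.9],"yaw": 0,"jaw": 10},{"delta_pos": [-1.06,0.3,19.9],"yaw": 0,"jaw": 10}]' --grip_force 120

```text
clock: 8.35
eef_pos: [428.2, -202.0, 44.6]
tcp_rot: [3.14, -0.001, 0.306]
contact_force: [-0.0, -0.2, 0.2]
opening: 0.269
grasp_force: 0.0
```

Call:
play_rows --steps '[{"delta_pos": [0,0,0],"yaw": 0,"jaw": 3},{"delta_pos": [0,0,0],"yaw": 0,"jaw": 3},{"delta_pos": [0,0,-0.4],"yaw": 0,"jaw": 3},{"delta_pos": [0,0,-1.2],"yaw": 0,"jaw": 3},{"delta_pos": [0,0,-2.5],"yaw": 0,"jaw": 3},{"delta_pos": [0,0,-5],"yaw": 0,"jaw": 3},{"delta_pos": [0,0,-8],"yaw": 0,"jaw": 3},{"delta_pos": [0,0,-10],"yaw": 0,"jaw": 3}]'

```text
clock: 9.15
eef_pos: [427.6, -201.7, 145.8]
tcp_rot: [3.141, -0.001, 0.306]
contact_force: [1.1, 0.2, -3.0]
opening: 0.209
grasp_force: 117.5
```

Run:
```python
from h import *
cal=vision.calibration("wrist");s=r.sense();print(s["contact_force"],s["opening"],s["grasp_force"])
p,d=vision.grab_frame("wrist");save("w3",p);np.save("w3.npy",d)
p2,d2=vision.grab_frame("top");np.save("t3.npy",d2);save("t3",p2)
A=cloud("top",d2,np.ones_like(d2,bool),vision.calibration("top"))
m=lambda h,rr,c:A[(A[:,2]>h-8)&(A[:,2]<h+4)&(np.hypot(A[:,0]-c[0],A[:,1]-c[1])<rr+6)&(np.hypot(A[:,0]-c[0],A[:,1]-c[1])>rr-8)]
print("large",fitc(A,68.5,50,60,np.array([607,108.])), len(m(56,68,(607,108))))
for n,z in (("large_pan_centre",28),("large_pan_end",66),("large_pan_grip",57)):
    for q in vision.landmark_of("top",n)[:2]: print(n,q,atz("top",q["uv"],z))
# rim plane of held pan
W=cloud("wrist",d,np.ones_like(d,bool),cal)
u=np.array([np.cos(s["tcp_rot"][2]),np.sin(s["tcp_rot"][2])]);v=np.array([-u[1],u[0]])
L=np.c_[(W[:,:2]-s["eef_pos"][:2])@u,(W[:,:2]-s["eef_pos"][:2])@v,W[:,2]]
for a,b in((48,54),(60,80),(100,120),(140,160),(166,172)):
    k=L[(L[:,0]>a)&(L[:,0]<b)&(abs(L[:,1])<62)&(L[:,2]>80)]
    if len(k): print(a,b,np.percentile(k[:,2],[2,50,90,98]))
k=L[(L[:,0]>35)&(L[:,0]<190)&(abs(L[:,1])<75)&(L[:,2]>140)]; np.save("k.npy",k); print(len(k),k.min(0),k.max(0))
go(427.4,-201.3,44)
```

```text
[ 1.1  0.2 -3. ] 0.20888469246202668 117.48826503753662
large (array([608. , 106.8]), 239, np.float64(1.4305287839073388), np.float64(55.07296305592446)) 237
large_pan_centre {'uv': [313.3, 186.6], 'conf': 0.82} [609.1 105.2  28. ]
large_pan_end {'uv': [371.7, 162.7], 'conf': 0.77} [670.  -55.3  66. ]
large_pan_grip {'uv': [353.3, 171.7], 'conf': 0.79} [646.3  -5.3  57. ]
large_pan_grip {'uv': [350.6, 135.0], 'conf': 0.52} [752.2   1.2  57. ]
48 54 [108.3 159.8 162.3 162.9]
60 80 [100.2 102.4 161.3 162.4]
100 120 [ 99.8 101.6 149.8 161.4]
11262 [ 35.  -58.6 140. ] [116.   62.2 164.1]
at [ 426.6 -201.3  142.9] [-3.1  0.   0.3] t 9.4 -> delta [0.1 0.  9.9] yaw 0.0 q [-0.4  0.2  2.  -0.   0.9  0.8]
```

View pics/w3.png

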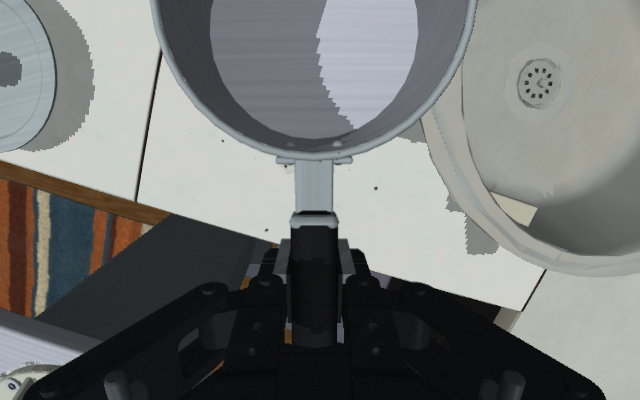

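The medium pan is held level by the middle of its handle. The near rim crosses at (315,155) and the gripper sits at (315,265).

Run:
```python
from h import *
k=np.load("k.npy"); T=k[(k[:,2]>158)]
for g in((110,0),(106,2)): print(fitc(T,58.5,150,170,np.array(g,float)))
T=k[(k[:,2]>150)]
# outermost points per direction
c=np.array([108.,0]);a=np.arctan2(T[:,1]-c[1],T[:,0]-c[0]);rr=np.hypot(T[:,0]-c[0],T[:,1]-c[1])
O=[]
for b in np.arange(-np.pi,np.pi,.1):
    m=(a>b)&(a<b+.1)&(rr<66)
    if m.sum()>5 and abs(abs(b)-np.pi)>.4: i=np.argmax(np.where(m,rr,0));O.append(T[i])
O=np.array(O);print(O[:,2].min(),fitc(O,60,140,180,c))
s=r.sense();psi=1.0;D=109.5
go(607.7-D*np.cos(psi),107.3-D*np.sin(psi),150,psi)
```

```text
(array([109.9,   1.5]), 6112, np.float64(2.040770263890359), np.float64(160.93889229896703))
(array([109.5,   1.5]), 6458, np.float64(2.68715666120771), np.float64(160.86337848938413))
158.99780073291936 (array([110. ,   1.6]), 26, np.float64(0.157775330101556), np.float64(160.29381622632025))
at [ 426.6 -201.3  142.9] [-3.1  0.   0.3] t 9.4 -> delta [ 18.1 -17.   -0.7] yaw -0.694 q [-0.4  0.2  2.  -0.   0.9  0.8]
```

Call:
play_rows --steps '[{"delta_pos": [3,-2.8,-0.7],"yaw": -0.1,"jaw": 3},{"delta_pos": [6,-5.6,-0.7],"yaw": -0.22,"jaw": 3},{"delta_pos": [9,-8.4,-0.7],"yaw": -0.34,"jaw": 3},{"delta_pos": [12,-11.2,-0.7],"yaw": -0.46,"jaw": 3},{"delta_pos": [15,-14,-0.7],"yaw": -0.58,"jaw": 3},{"delta_pos": [18.2,-16.8,-0.7],"yaw": -0.694,"jaw": 3},{"delta_pos": [18.2,-16.8,-0.7],"yaw": -0.694,"jaw": 3},{"delta_pos": [18.2,-16.8,-0.7],"yaw": -0.694,"jaw": 3}]'

```text
clock: 10.2
eef_pos: [549.4, 14.2, 148.7]
tcp_rot: [-3.139, 0.002, 1.001]
contact_force: [-0.0, -0.3, -2.7]
opening: 0.211
grasp_force: 118.0
```

```bash
cat >> h.py <<'E'
def held(A,s,rout,zr,D,tol=8):
    "centre of the held pan's rim in tool x, v(=-tool y), from outermost rim points near height zr"
    a=s["tcp_rot"][2];u=np.array([np.cos(a),np.sin(a)]);v=np.array([-u[1],u[0]]);d=A[:,:2]-s["eef_pos"][:2]
    L=np.c_[d@u,d@v,A[:,2]];c=np.array([D,0.]);T=L[(abs(L[:,2]-zr)<tol)]
    an=np.arctan2(T[:,1],T[:,0]-D);rr=np.hypot(T[:,0]-D,T[:,1]);O=[]
    for b in np.arange(-np.pi,np.pi,.1):
        m=(an>b)&(an<b+.1)&(rr<rout+6)
        if m.sum()>5 and abs(abs(b)-np.pi)>.4: O.append(T[np.argmax(np.where(m,rr,0))])
    O=np.array(O);c,*o=fitc(O,rout,zr-tol,zr+tol,c);w=s["eef_pos"][:2]+c[0]*u+c[1]*v
    return c,w,o
E
python3 - <<'E'
from h import *
cal=vision.calibration("wrist");s=r.sense()
p,d=vision.grab_frame("wrist");save("w4",p);A=cloud("wrist",d,np.ones_like(d,bool),cal)
print(held(A,s,60,168,110))
p2,d2=vision.grab_frame("top");T=cloud("top",d2,np.ones_like(d2,bool),vision.calibration("top"))
print("large top",fitc(T,68.5,50,60,np.array([607.7,107.3])))
print("med top",fitc(T,58.5,160,180,np.array([607.7,107.3])))
print("large wrist",fitc(A,68.5,49,58,np.array([607.7,107.3])))
go(549.6,13.8,150,1.0)
E
```

```text
(array([110.9,   1.1]), array([608.2, 108.2]), [25, np.float64(0.19530847760893608), np.float64(162.95680940973617)])
large top (array([608.4, 107.2]), 88, np.float64(1.0003976340664573), np.float64(55.146118158452786))
med top (array([608.6, 107. ]), 168, np.float64(1.0075774795730805), np.float64(164.70535085217713))
large wrist (array([607.7, 107.3]), 0, np.float64(nan), np.float64(nan))
at [549.   12.9 149.2] [-3.1  0.   1. ] t 10.3 -> delta [ 0.1  0.  -0.1] yaw -0.001 q [ 0.   0.3  1.9 -0.   0.9  0.6]h.py:25: RuntimeWarning: Mean of empty slice.
  return f.x,len(T),np.abs(f.fun).mean(),T[:,2].mean()
  ret = ret.dtype.type(ret / rcount)
```

View pics/w4.png

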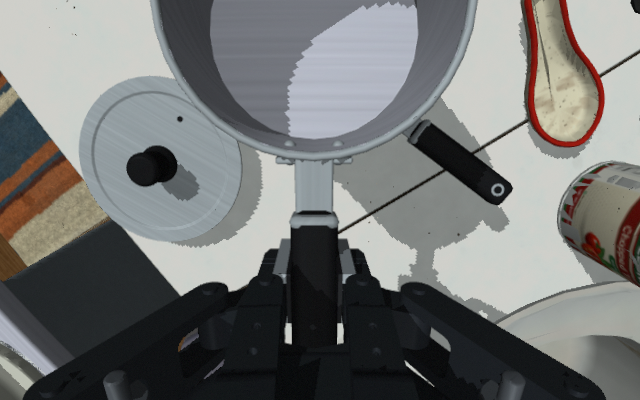

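The medium pan hangs over the large one. The large handle runs from (415,130) to (498,192), clear of the gripper, and the lid is at (160,165).

Call:
play_rows --steps '[{"delta_pos": [0,0,3],"yaw": 0,"jaw": 3},{"delta_pos": [0,0,5],"yaw": 0,"jaw": 3},{"delta_pos": [0,0,7],"yaw": 0,"jaw": 3},{"delta_pos": [0,0,8.5],"yaw": 0,"jaw": 3},{"delta_pos": [0,0,9.4],"yaw": 0,"jaw": 3},{"delta_pos": [0,0,9.7],"yaw": 0,"jaw": 3},{"delta_pos": [0,0,9.9],"yaw": 0,"jaw": 3},{"delta_pos": [0,0,9.9],"yaw": 0,"jaw": 3}]'

```text
clock: 11.1
eef_pos: [550.6, 13.2, 52.0]
tcp_rot: [3.141, -0.0, 0.999]
contact_force: [-0.2, -0.2, -3.3]
opening: 0.216
grasp_force: 117.9
```

Call:
play_rows --steps '[{"delta_pos": [0,0,0.15],"yaw": 0,"jaw": 3},{"delta_pos": [0,0,0.3],"yaw": 0,"jaw": 3},{"delta_pos": [0,0,0.4],"yaw": 0,"jaw": 3},{"delta_pos": [0,0,0.4],"yaw": 0,"jaw": 3},{"delta_pos": [0,0,0.4],"yaw": 0,"jaw": 3},{"delta_pos": [0,0,0.4],"yaw": 0,"jaw": 3},{"delta_pos": [0,0,0.4],"yaw": 0,"jaw": 3},{"delta_pos": [0,0,0.4],"yaw": 0,"jaw": 3}]'

```text
clock: 11.9
eef_pos: [550.6, 13.4, 48.4]
tcp_rot: [3.141, -0.0, 1.0]
contact_force: [-2.7, -1.8, 6.4]
opening: 0.208
grasp_force: 119.3
```

Call:
play_rows --steps '[{"delta_pos": [0,0,0.05],"yaw": 0,"jaw": 22},{"delta_pos": [0,0,0.05],"yaw": 0,"jaw": 30},{"delta_pos": [0,0,0],"yaw": 0,"jaw": 55},{"delta_pos": [0,0,-1],"yaw": 0,"jaw": 60},{"delta_pos": [0,0,-5],"yaw": 0,"jaw": 60},{"delta_pos": [0,0,-10],"yaw": 0,"jaw": 60},{"delta_pos": [1,-1,-15],"yaw": 0,"jaw": 60},{"delta_pos": [4,-4,-19],"yaw": 0.1,"jaw": 60}]'

```text
clock: 12.7
eef_pos: [541.1, 60.8, 234.7]
tcp_rot: [3.138, -0.003, 0.897]
contact_force: [0.2, 0.6, -0.6]
opening: 0.603
grasp_force: 0.0
```

Call:
play_rows --steps '[{"delta_pos": [24,-27,-0.5],"yaw": 1.09,"jaw": 60},{"delta_pos": [24,-27,-0.5],"yaw": 1.09,"jaw": 60},{"delta_pos": [24,-27,-0.5],"yaw": 1.09,"jaw": 60},{"delta_pos": [24,-27,-0.5],"yaw": 1.09,"jaw": 60},{"delta_pos": [24,-27,-0.5],"yaw": 1.09,"jaw": 60},{"delta_pos": [24,-27,-0.5],"yaw": 1.09,"jaw": 60},{"delta_pos": [24,-27,-0.5],"yaw": 1.09,"jaw": 60},{"delta_pos": [24,-27,-0.5],"yaw": 1.09,"jaw": 60}]'

```text
clock: 13.5
eef_pos: [476.6, 420.6, 236.5]
tcp_rot: [-3.14, -0.0, -0.195]
contact_force: [0.7, 0.3, -1.1]
opening: 0.601
grasp_force: 0.0
```

Run:
```python
from h import *
cal=vision.calibration("wrist")
p,d=vision.grab_frame("wrist");save("w5",p)
A=cloud("wrist",d,np.ones_like(d,bool),cal)
print("small",pan(A,(552.7,376.7),50,70))
for n,z in(("small_pan_grip",71),("small_pan_end",80),("small_pan_centre",35)):
    for q in vision.landmark_of("wrist",n)[:1]: print(n,q,atz("wrist",q["uv"],z,cal))
p2,d2=vision.grab_frame("top");T=cloud("top",d2,np.ones_like(d2,bool),vision.calibration("top"))
g=np.array([608.4,107.2])
print("large",fitc(T,68.5,51,60,g));print("med",fitc(T,58.5,62,70,g))
D=T[:,:2]-g;rr=np.hypot(*D.T);print("floor z",[np.median(T[(rr<45)&(D@e>15)][:,2]).round(1) for e in np.array([[1,0],[-1,0],[0,1],[0,-1]])])
an=np.degrees(np.arctan2(D[:,1],D[:,0]));ri=(abs(rr-58.5)<2.5)&(T[:,2]>55)
print("rim z",[(b,np.median(T[ri&(abs(an-b)<25)][:,2]).round(1)) for b in(-150,-90,-30,30,90,150)])
go(454,396,245,-0.19)
```

```text
small (array([552.1, 377.8]), [1684, np.float64(1.6450932792579713), np.float64(67.90290727622819)], np.float64(2.936159222720974), np.int64(1532), array([-110.3,   23. ]))
small_pan_end {'uv': [341.2, 194.8], 'conf': 0.7} [459.6 397.8  80. ]
small_pan_centre {'uv': [344.8, 98.2], 'conf': 0.55} [548.8 374.8  35. ]
large (array([607.8, 106.9]), 290, np.float64(3.5004833551384142), np.float64(55.13645650045156))
med (array([609.9, 106.6]), 194, np.float64(1.715976624205303), np.float64(65.17647467186255))
floor z [np.float64(5.1), np.float64(5.3), np.float64(5.1), np.float64(5.3)]
rim z [(-150, np.float64(64.6)), (-90, np.float64(65.1)), (-30, np.float64(63.4)), (30, np.float64(63.0)), (90, np.float64(65.0)), (150, np.float64(64.5))]
at [477.4 417.  235.8] [ 3.1 -0.  -0.2] t 13.75 -> delta [-1.9  2.5 -0.9] yaw 0.002 q [ 0.7  0.4  1.6 -0.   1.2  2.5]
```

View pics/w5.png

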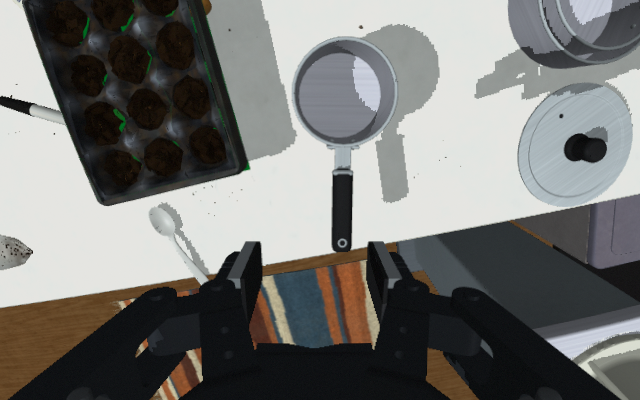

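The small pan's rim is centred at (345,92), and its handle runs down to an end at (342,243). At the upper right the medium pan is seated in the large one, with the lid at (578,145).

Call:
play_rows --steps '[{"delta_pos": [-1.9,2.3,3],"yaw": 0.01,"jaw": 60},{"delta_pos": [-1.9,2.3,8],"yaw": 0.01,"jaw": 60},{"delta_pos": [-1.9,2.3,12.5],"yaw": 0.01,"jaw": 60},{"delta_pos": [-1.9,2.3,16],"yaw": 0.01,"jaw": 60},{"delta_pos": [-1.9,2.3,18],"yaw": 0.01,"jaw": 60},{"delta_pos": [-1.9,2.3,18.4],"yaw": 0.01,"jaw": 60},{"delta_pos": [-1.9,2.3,18.4],"yaw": 0.01,"jaw": 10},{"delta_pos": [-1.9,2.3,18.4],"yaw": 0.01,"jaw": 10}]' --grip_force 120

```text
clock: 14.55
eef_pos: [455.6, 398.6, 53.1]
tcp_rot: [-3.14, -0.001, -0.201]
contact_force: [0.8, -0.1, 0.6]
opening: 0.271
grasp_force: 0.3
```

Call:
play_rows --steps '[{"delta_pos": [0,0,0],"yaw": 0,"jaw": 3},{"delta_pos": [0,0,0],"yaw": 0,"jaw": 3},{"delta_pos": [0,0,-0.4],"yaw": 0,"jaw": 3},{"delta_pos": [0,0,-1.2],"yaw": 0,"jaw": 3},{"delta_pos": [0,0,-2.5],"yaw": 0,"jaw": 3},{"delta_pos": [0,0,-5],"yaw": 0,"jaw": 3},{"delta_pos": [0,0,-8],"yaw": 0,"jaw": 3},{"delta_pos": [0,0,-11],"yaw": 0,"jaw": 3}]'

```text
clock: 15.35
eef_pos: [454.3, 398.5, 163.4]
tcp_rot: [-3.142, 0.0, -0.2]
contact_force: [0.7, 0.5, -1.7]
opening: 0.207
grasp_force: 117.1
```

Run:
```python
from h import *
cal=vision.calibration("wrist");s=r.sense();print(s["contact_force"],s["opening"],s["grasp_force"])
p,d=vision.grab_frame("wrist");save("w6",p);A=cloud("wrist",d,np.ones_like(d,bool),cal)
c,w,o=held(A,s,50,70+s["eef_pos"][2]-51-1,100);print(c,w,o)
t=np.array([609.2,106.8]);psi=-0.7;u=np.array([np.cos(psi),np.sin(psi)]);v=np.array([-u[1],u[0]])
q=t-c[0]*u-c[1]*v;print(q);go(*q,165,psi)
```

```text
[ 0.7  0.5 -1.7] 0.20720251963274827 117.11749076843262
[99.2 -0.2] [551.5 378.7] [28, np.float64(0.20054695805291192), np.float64(176.8598125786539)]
[533.4 170.9]
at [456.4 400.4 168.8] [-3.1 -0.  -0.2] t 15.4 -> delta [12.1 21.   0.3] yaw 0.5 q [0.7 0.4 1.7 0.  1.  2.5]
```

Call:
play_rows --steps '[{"delta_pos": [2,3.5,0],"yaw": 0.08,"jaw": 3},{"delta_pos": [4,7,0],"yaw": 0.16,"jaw": 3},{"delta_pos": [6,10.5,0],"yaw": 0.24,"jaw": 3},{"delta_pos": [8,14,0],"yaw": 0.33,"jaw": 3},{"delta_pos": [10,17.5,0],"yaw": 0.42,"jaw": 3},{"delta_pos": [12.2,21,0],"yaw": 0.5,"jaw": 3},{"delta_pos": [12.2,21,0],"yaw": 0.5,"jaw": 3},{"delta_pos": [12.2,21,0],"yaw": 0.5,"jaw": 3}]'

```text
clock: 16.2
eef_pos: [532.6, 167.8, 162.2]
tcp_rot: [-3.141, -0.0, -0.702]
contact_force: [0.4, -0.1, -1.7]
opening: 0.209
grasp_force: 117.7
```

Run:
```python
from h import *
p2,d2=vision.grab_frame("top");T=cloud("top",d2,np.ones_like(d2,bool),vision.calibration("top"))
cal=vision.calibration("wrist");s=r.sense();z=s["eef_pos"][2]-53
p,d=vision.grab_frame("wrist");save("w7",p);A=cloud("wrist",d,np.ones_like(d,bool),cal)
print(held(A,s,50,70+z+1,99))
g=np.array([609.2,106.8])
print("med top",fitc(T,58.5,61,69,g));print("small top",fitc(T,48.5,70+z-6,70+z+8,g),z)
go(533.4,170.9,165,-.7)
```

```text
(array([98.8, -0.6]), array([607.5, 104.5]), [29, np.float64(0.28579755979630883), np.float64(175.50397544504986)])
med top (array([609.3, 105.5]), 69, np.float64(2.6185100295776005), np.float64(64.58868069560108))
small top (array([608.2, 103. ]), 103, np.float64(1.0078578671303065), np.float64(177.4891785208397)) 109.118327801698
at [532.2 169.1 162. ] [-3.1  0.  -0.7] t 16.3 -> delta [-0.  -0.2 -0.3] yaw 0.001 q [0.3 0.3 1.8 0.  1.  2.6]
```

Call:
play_rows --steps '[{"delta_pos": [-0.1,-0.3,2],"yaw": 0,"jaw": 3},{"delta_pos": [-0.1,-0.3,4],"yaw": 0,"jaw": 3},{"delta_pos": [-0.1,-0.3,6],"yaw": 0,"jaw": 3},{"delta_pos": [-0.1,-0.3,8],"yaw": 0,"jaw": 3},{"delta_pos": [-0.1,-0.3,9.3],"yaw": 0,"jaw": 3},{"delta_pos": [-0.1,-0.3,9.8],"yaw": 0,"jaw": 3},{"delta_pos": [-0.1,-0.3,10],"yaw": 0,"jaw": 3},{"delta_pos": [-0.1,-0.3,10],"yaw": 0,"jaw": 3}]'

```text
clock: 17.1
eef_pos: [533.8, 171.8, 62.0]
tcp_rot: [-3.141, -0.0, -0.7]
contact_force: [-0.1, -0.5, -1.8]
opening: 0.211
grasp_force: 117.8
```

Call:
play_rows --steps '[{"delta_pos": [0,0,0.15],"yaw": 0,"jaw": 3},{"delta_pos": [0,0,0.25],"yaw": 0,"jaw": 3},{"delta_pos": [0,0,0.3],"yaw": 0,"jaw": 3},{"delta_pos": [0,0,0.35],"yaw": 0,"jaw": 3},{"delta_pos": [0,0,0.35],"yaw": 0,"jaw": 3},{"delta_pos": [0,0,0.35],"yaw": 0,"jaw": 3},{"delta_pos": [0,0,0.35],"yaw": 0,"jaw": 3},{"delta_pos": [0,0,0.35],"yaw": 0,"jaw": 3}]'

```text
clock: 17.9
eef_pos: [533.9, 171.8, 59.3]
tcp_rot: [-3.14, -0.0, -0.7]
contact_force: [-4.4, 1.1, 11.0]
opening: 0.217
grasp_force: 119.5
```

Call:
play_rows --steps '[{"delta_pos": [0,0,0],"yaw": 0,"jaw": 24},{"delta_pos": [0,0,0],"yaw": 0,"jaw": 40},{"delta_pos": [0,0,0],"yaw": 0,"jaw": 60},{"delta_pos": [0,0,-2],"yaw": 0,"jaw": 60},{"delta_pos": [0,0,-6],"yaw": -0.1,"jaw": 60},{"delta_pos": [-1,3,-10],"yaw": -0.24,"jaw": 60},{"delta_pos": [-2,6,-14],"yaw": -0.38,"jaw": 60},{"delta_pos": [-2.6,10.4,-18],"yaw": -0.52,"jaw": 60}]'

```text
clock: 18.7
eef_pos: [452.6, 114.3, 231.9]
tcp_rot: [-3.141, -0.001, -0.174]
contact_force: [0.7, -0.9, 1.3]
opening: 0.605
grasp_force: 0.0
```

Call:
play_rows --steps '[{"delta_pos": [0,0,0],"yaw": -0.14,"jaw": 60},{"delta_pos": [0,0,0],"yaw": -0.18,"jaw": 60},{"delta_pos": [0,0,0],"yaw": -0.18,"jaw": 60},{"delta_pos": [0,0,0],"yaw": -0.18,"jaw": 60},{"delta_pos": [0,0,0],"yaw": -0.18,"jaw": 60},{"delta_pos": [0,0,0],"yaw": -0.18,"jaw": 60},{"delta_pos": [0,0,0],"yaw": -0.18,"jaw": 60},{"delta_pos": [0,0,0],"yaw": -0.18,"jaw": 60}]'

```text
clock: 19.5
eef_pos: [453.1, 114.4, 230.0]
tcp_rot: [3.141, 0.0, -0.0]
contact_force: [-0.1, 0.3, 0.1]
opening: 0.599
grasp_force: 0.0
```

```bash
cat > look.py <<'E'
from h import *
import sys
cal=vision.calibration("wrist")
p,d=vision.grab_frame("wrist");save(sys.argv[1],p);A=cloud("wrist",d,np.ones_like(d,bool),cal)
p2,d2=vision.grab_frame("top");T=cloud("top",d2,np.ones_like(d2,bool),vision.calibration("top"))
g=np.array([609.2,106.8])
for n,C in(("wrist",A),("top",T)):
    print(n,"small",fitc(C,48.5,70,80,g)); print("   med",fitc(C,58.5,62,69,g)); print("   large",fitc(C,68.5,51,60,g))
    D=C[:,:2]-g;rr=np.hypot(*D.T);an=np.degrees(np.arctan2(D[:,1],D[:,0]))
    for lo,hi,zl in((46,51,70),(56,61,60)):
        m=(rr>lo)&(rr<hi)&(C[:,2]>zl)&(C[:,2]<84);print("   rim z",lo,[(b,m[abs(an-b)<25].sum(),np.percentile(C[m&(abs(an-b)<25)][:,2],75).round(1)) for b in(-150,-90,-30,30,90,150) if m[abs(an-b)<25].sum()>3])
    f=[np.median(C[(rr<38)&(D@e>12)&(C[:,2]<25)][:,2]).round(1) for e in np.array([[1,0],[-1,0],[0,1],[0,-1]])];print("   floor z",f)
    k=C[(C[:,2]>44)&(C[:,2]<56)&(np.hypot(C[:,0]-446,C[:,1]-109)<22)]
    L=C[(C[:,2]>15)&(C[:,2]<25)&(np.hypot(C[:,0]-446,C[:,1]-109)<80)]
    for q in(k,L):
        if len(q): print("   lid",cv2.minEnclosingCircle(q[:,:2].astype(np.float32)),q[:,2].mean())
go(446.4,109.4,240,0)
E
python3 look.py w8
```

```text
wrist small (array([608. , 108.1]), 1121, np.float64(2.042684252462282), np.float64(73.85564829180775))
   med (array([609.3, 107.1]), 1085, np.float64(2.4918770967815003), np.float64(64.33302999053574))
   large (array([607.8, 107.7]), 995, np.float64(1.8508492577833446), np.float64(54.54168410870438))
   rim z 46 [(-150, np.int64(206), np.float64(75.2)), (-90, np.int64(140), np.float64(75.0)), (90, np.int64(136), np.float64(74.9)), (150, np.int64(236), np.float64(75.0))]
   rim z 56 [(-150, np.int64(247), np.float64(65.0)), (-90, np.int64(143), np.float64(65.1)), (90, np.int64(172), np.float64(65.1)), (150, np.int64(261), np.float64(72.1))]
   floor z [np.float64(7.3), np.float64(7.4), np.float64(7.4), np.float64(7.4)]
   lid ((446.2019958496094, 110.09883117675781), 14.087442398071289) 48.59146340501124
   lid ((445.3273620605469, 109.85478210449219), 74.15298461914062) 18.435827796917717
top small (array([609.7, 106.6]), 100, np.float64(1.196174005679303), np.float64(75.00263138133654))
   med (array([609.3, 107.3]), 110, np.float64(2.900138480637736), np.float64(65.46718186908426))
   large (array([606.6, 106.2]), 181, np.float64(3.6742950058581676), np.float64(55.13592589296541))
   rim z 46 [(-90, np.int64(9), np.float64(75.1)), (-30, np.int64(24), np.float64(75.7)), (30, np.int64(25), np.float64(76.2)), (90, np.int64(20), np.float64(76.9))]
   rim z 56 [(-90, np.int64(8), np.float64(63.9)), (-30, np.int64(29), np.float64(66.4)), (30, np.int64(24), np.float64(66.6)), (90, np.int64(24), np.float64(66.3))]
   floor z [np.float64(8.4), np.float64(nan), np.float64(8.6), np.float64(8.0)]
   lid ((417.1094665527344, 103.03187561035156), 66.55809783935547) 19.50046569339206
at [453.1 114.4 230.1] [ 3.1  0.  -0. ] t 19.6 -> delta [-0.7  0.5 -1. ] yaw -0.0 q [ 0.2  0.1  2.  -0.   1.1  1.8]
  return _methods._mean(a, axis=axis, dtype=dtype,
  ret = ret.dtype.type(ret / rcount)
```

View pics/w8.png

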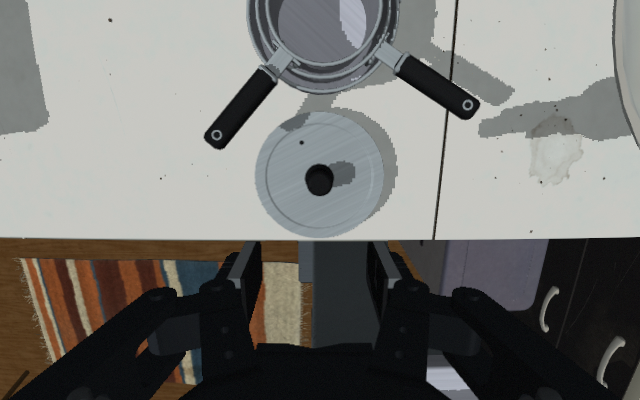

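The nested pans' rims are concentric around (322,10). The small handle ends at (217,135), the medium handle ends at (467,104), and the lid knob is at (320,180).

Call:
play_rows --steps '[{"delta_pos": [-0.7,0.44,4.5],"yaw": 0,"jaw": 60},{"delta_pos": [-0.7,0.44,9],"yaw": 0,"jaw": 60},{"delta_pos": [-0.7,0.44,13.5],"yaw": 0,"jaw": 60},{"delta_pos": [-0.7,0.44,17.5],"yaw": 0,"jaw": 60},{"delta_pos": [-0.7,0.44,19.6],"yaw": 0,"jaw": 60},{"delta_pos": [-0.7,0.44,20.3],"yaw": 0,"jaw": 60},{"delta_pos": [-0.7,0.44,20.3],"yaw": 0,"jaw": 10},{"delta_pos": [-0.7,0.44,20.3],"yaw": 0,"jaw": 10}]' --grip_force 80

```text
clock: 20.4
eef_pos: [446.7, 110.1, 28.2]
tcp_rot: [-3.141, -0.001, -0.0]
contact_force: [-0.6, 0.3, -1.0]
opening: 0.304
grasp_force: 78.6
```

Call:
play_rows --steps '[{"delta_pos": [0,0,0],"yaw": 0,"jaw": 5},{"delta_pos": [0,0,0],"yaw": 0,"jaw": 5},{"delta_pos": [0,0,-0.5],"yaw": 0,"jaw": 5},{"delta_pos": [0,0,-3],"yaw": 0,"jaw": 5},{"delta_pos": [0,0,-7],"yaw": 0,"jaw": 5},{"delta_pos": [0,0,-11],"yaw": 0,"jaw": 5},{"delta_pos": [0,0,-14],"yaw": 0,"jaw": 5},{"delta_pos": [0,0,-14],"yaw": 0,"jaw": 5}]'

```text
clock: 21.2
eef_pos: [448.7, 110.6, 171.8]
tcp_rot: [-3.14, -0.008, -0.0]
contact_force: [0.2, 0.1, -1.4]
opening: 0.299
grasp_force: 78.8
```

```bash
cat > look2.py <<'E'
from h import *
import sys
cal=vision.calibration("wrist");s=r.sense();print(s["contact_force"],s["opening"],s["eef_pos"])
p,d=vision.grab_frame("wrist");save(sys.argv[1],p);A=cloud("wrist",d,np.ones_like(d,bool),cal)
def outer(C,c,rad,zl,zh):
    for _ in range(2):
        T=C[(C[:,2]>zl)&(C[:,2]<zh)];D=T[:,:2]-c;an=np.arctan2(D[:,1],D[:,0]);rr=np.hypot(*D.T);O=[]
        for b in np.arange(-np.pi,np.pi,.1):
            m=(an>b)&(an<b+.1)&(rr<rad+4)
            if abs(((b+.05)-2.44+np.pi)%(2*np.pi)-np.pi)<.4 and rad<60: continue
            if m.sum()>4: O.append(T[np.argmax(np.where(m,rr,0))])
        if len(O)<5: return "few"
        O=np.array(O);f=fitc(O,rad,zl,zh,c);c=f[0]
    return f
zt=s["eef_pos"][2]-26.4
print("small wrist",outer(A,np.array([609.,107]),50,70.5,80))
k=A[(A[:,2]>zt+13)&(A[:,2]<zt+24)&(np.hypot(*(A[:,:2]-s["eef_pos"][:2]).T)<85)]
print("lid plate wrist",outer(A,s["eef_pos"][:2].copy(),74,zt+12,zt+24))
pl=np.linalg.lstsq(np.c_[k[:,:2]-s["eef_pos"][:2],np.ones(len(k))],k[:,2],rcond=None)[0] if len(k)>50 else 0;print(len(k),"tilt",np.round(pl,3))
p2,d2=vision.grab_frame("top");T=cloud("top",d2,np.ones_like(d2,bool),vision.calibration("top"))
print("small top",outer(T,np.array([609.,107]),50,71,82))
go(608.8,107.2,167,0)
E
python3 look2.py w9
```

```text
[ 0.2  0.1 -1.4] 0.29909369684654363 [448.7 110.6 171.8]
small wrist (array([608.8, 107.4]), 18, np.float64(0.14592098966615788), np.float64(74.31041575729802))
lid plate wrist (array([449. , 111.8]), 47, np.float64(2.173010952490637), np.float64(162.251043272535))
41012 tilt [  0.    0.  161.9]
small top few
at [446.3 110.1 168. ] [-3.1 -0.  -0. ] t 21.3 -> delta [16.2  0.3  0.1] yaw -0.0 q [0.2 0.2 2.  0.  0.9 1.8]
```

Call:
play_rows --steps '[{"delta_pos": [4,0.1,0],"yaw": 0,"jaw": 5},{"delta_pos": [8,0.2,0],"yaw": 0,"jaw": 5},{"delta_pos": [12,0.27,0],"yaw": 0,"jaw": 5},{"delta_pos": [15,0.27,0],"yaw": 0,"jaw": 5},{"delta_pos": [16.3,0.27,1],"yaw": 0,"jaw": 5},{"delta_pos": [16.3,0.27,3],"yaw": 0,"jaw": 5},{"delta_pos": [16.3,0.27,4.5],"yaw": 0,"jaw": 5},{"delta_pos": [16.3,0.27,4.5],"yaw": 0,"jaw": 5}]'

```text
clock: 22.1
eef_pos: [605.7, 106.8, 118.4]
tcp_rot: [3.14, 0.007, -0.0]
contact_force: [-0.6, -0.5, -1.5]
opening: 0.299
grasp_force: 78.8
```

```bash
python3 -c "
from h import *
go(609.3,107.4,105,0); vision.grab_frame('top'); go(609.3,107.4,105,0);go(609.3,107.4,98,0)"
```

```text
at [605.7 106.8 118.4] [ 3.1  0.  -0. ] t 22.1 -> delta [ 0.4 -0.1  1.3] yaw -0.0 q [0.2 0.5 1.7 0.  0.9 1.7]
at [606.8 107.  120.1] [ 3.1  0.  -0. ] t 22.15 -> delta [ 0.2 -0.   1.5] yaw -0.0 q [0.2 0.5 1.7 0.  0.9 1.7]
at [606.8 107.  120.1] [ 3.1  0.  -0. ] t 22.15 -> delta [ 0.3 -0.   2.2] yaw -0.0 q [0.2 0.5 1.7 0.  0.9 1.7]
```

Call:
play_rows --steps '[{"delta_pos": [0.1,0,0],"yaw": 0,"jaw": 5},{"delta_pos": [0.1,0,0.4],"yaw": 0,"jaw": 5},{"delta_pos": [0.1,0,0.8],"yaw": 0,"jaw": 5},{"delta_pos": [0.1,0,1.1],"yaw": 0,"jaw": 5},{"delta_pos": [0.1,0,1.1],"yaw": 0,"jaw": 5},{"delta_pos": [0.1,0,1.1],"yaw": 0,"jaw": 5},{"delta_pos": [0.1,0,1.1],"yaw": 0,"jaw": 5},{"delta_pos": [0.1,0,1.1],"yaw": 0,"jaw": 5}]'

```text
clock: 22.95
eef_pos: [610.2, 107.3, 111.4]
tcp_rot: [-3.142, -0.0, -0.0]
contact_force: [0.5, 0.8, -1.4]
opening: 0.3
grasp_force: 78.8
```

Call:
play_rows --steps '[{"delta_pos": [-0.1,0,0.3],"yaw": 0,"jaw": 5},{"delta_pos": [-0.1,0,0.6],"yaw": 0,"jaw": 5},{"delta_pos": [-0.1,0,0.8],"yaw": 0,"jaw": 5},{"delta_pos": [-0.1,0,1.0],"yaw": 0,"jaw": 5},{"delta_pos": [-0.1,0,1.15],"yaw": 0,"jaw": 5},{"delta_pos": [-0.1,0,1.25],"yaw": 0,"jaw": 5},{"delta_pos": [-0.1,0,1.25],"yaw": 0,"jaw": 5},{"delta_pos": [-0.1,0,1.25],"yaw": 0,"jaw": 5}]'

```text
clock: 23.75
eef_pos: [609.1, 107.3, 98.7]
tcp_rot: [3.142, -0.0, -0.0]
contact_force: [1.0, 0.3, -0.7]
opening: 0.298
grasp_force: 78.8
```

Call:
play_rows --steps '[{"delta_pos": [0,0,0.1],"yaw": 0,"jaw": 5},{"delta_pos": [0,0,0.15],"yaw": 0,"jaw": 5},{"delta_pos": [0,0,0.15],"yaw": 0,"jaw": 5},{"delta_pos": [0,0,0.15],"yaw": 0,"jaw": 5},{"delta_pos": [0,0,0.15],"yaw": 0,"jaw": 5},{"delta_pos": [0,0,0.15],"yaw": 0,"jaw": 5},{"delta_pos": [0,0,0.15],"yaw": 0,"jaw": 5},{"delta_pos": [0,0,0.15],"yaw": 0,"jaw": 5}]'

```text
clock: 24.55
eef_pos: [609.3, 107.3, 98.2]
tcp_rot: [-3.142, -0.001, -0.0]
contact_force: [-2.9, -0.9, 7.1]
opening: 0.3
grasp_force: 79.7
```

Contact at the expected height. I'll release, rise and back off to look.

Call:
play_rows --steps '[{"delta_pos": [0,0,0],"yaw": 0,"jaw": 36},{"delta_pos": [0,0,0],"yaw": 0,"jaw": 60},{"delta_pos": [0,0,0],"yaw": 0,"jaw": 60},{"delta_pos": [0,0,-3],"yaw": 0,"jaw": 60},{"delta_pos": [0,0,-7],"yaw": 0,"jaw": 60},{"delta_pos": [-4,0,-11],"yaw": 0,"jaw": 60},{"delta_pos": [-8,0,-14],"yaw": 0,"jaw": 60},{"delta_pos": [-12,0,-15],"yaw": 0,"jaw": 60}]'

```text
clock: 25.35
eef_pos: [489.5, 107.5, 249.8]
tcp_rot: [-3.141, -0.004, -0.001]
contact_force: [0.5, 0.6, -0.4]
opening: 0.597
grasp_force: 0.0
```

Call:
play_rows --steps '[{"delta_pos": [-2,0,0],"yaw": 0,"jaw": 60},{"delta_pos": [-2,0,0],"yaw": 0,"jaw": 60},{"delta_pos": [-2,0,0],"yaw": 0,"jaw": 60},{"delta_pos": [-2,0,0],"yaw": 0,"jaw": 60},{"delta_pos": [-2,0,0],"yaw": 0,"jaw": 60},{"delta_pos": [-2,0,0],"yaw": 0,"jaw": 60},{"delta_pos": [-2,0,0],"yaw": 0,"jaw": 60},{"delta_pos": [-2,0,0],"yaw": 0,"jaw": 60}]'

```text
clock: 26.15
eef_pos: [469.2, 107.3, 247.0]
tcp_rot: [3.141, 0.0, -0.0]
contact_force: [-0.4, 0.6, -0.7]
opening: 0.597
grasp_force: 0.0
```

Run:
```python
from h import *
cal=vision.calibration("wrist")
p,d=vision.grab_frame("wrist");save("w10",p);A=cloud("wrist",d,np.ones_like(d,bool),cal)
g=np.array([609,107.]);D=A[:,:2]-g;rr=np.hypot(*D.T)
k=A[(A[:,2]>110)&(A[:,2]<128)&(rr<30)];print("knob",cv2.minEnclosingCircle(k[k[:,2]>115][:,:2].astype(np.float32)),np.percentile(k[:,2],[50,95]))
L=A[(A[:,2]>80)&(A[:,2]<97)&(rr>22)&(rr<71)];f=np.linalg.lstsq(np.c_[L[:,:2]-g,np.ones(len(L))],L[:,2],rcond=None)[0];print("plate slopes,z",f.round(4),len(L))
P=A[(A[:,2]>84)&(A[:,2]<97)&(rr<80)];print(cv2.minEnclosingCircle(P[:,:2].astype(np.float32)))
for c in("wrist","top"):
    if c=="top": vision.grab_frame("top")
    for n,z in(("small_pan_end",86),("medium_pan_end",76),("large_pan_end",66)):
        for q in vision.landmark_of(c,n)[:1]: print(c,n,q["conf"],atz(c,q["uv"],z,cal if c=="wrist" else None))
print(r.sense()["clock"],r.sense()["eef_pos"])
```

```text
knob ((608.4209594726562, 108.29705047607422), 13.815882682800293) [118.9 120.4]
plate slopes,z [-0.  -0.  88.1] 12655
((608.781005859375, 108.52484893798828), 74.333740234375)
wrist small_pan_end 0.91 [492.  205.7  86. ]
wrist medium_pan_end 0.9 [521.4 -28.8  76. ]
top medium_pan_end 0.3 [746.4   1.6  76. ]
top large_pan_end 0.46 [675.1 -60.4  66. ]
26.55 [469.  107.3 247.2]
```

View pics/w10.png

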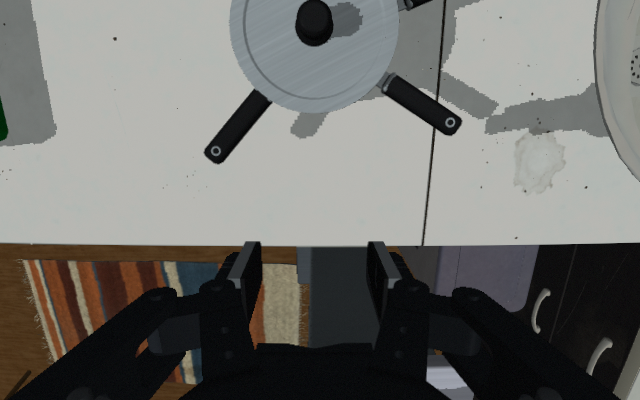

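The lid sits level on the stack, with its knob at (314,22). The handles fan out at (215,150), (450,122) and (415,3), all well apart.

```bash
python3 -c "
from rig import r
print(r.sign_off())"
```

```text
the job is handed in; nothing more can be done
None
```

I nested the three pans, put the lid level in the small pan's mouth and fanned the handles wide apart, then handed the job in with about 27 s of the 72 s used. The sign-off gave no verdict; my last camera look showed the lid level and within about 1 mm of the small pan's axis.

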